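# Fetch the rear sample tin for weighing

### The job

Weigh the round metal tin that stands at the back of the wooden sample stand: first set both jars that stand in front of it aside, upright on the cork mat, then stand the tin upright in the middle of the scale's round steel plate and leave it there. Finally put each jar back upright on the very spot of the stand where it stood at the start, without knocking anything over and leaving the brush and the tape roll alone.

Things in the scene. Friction and masses are not known exactly. Their poses are not given: they have to be found in the camera images.
- jar_slim_center (a point): slim round glass jar with white cap and a printed paper label, 47 mm across, 98 mm tall, closed (0.08 to 0.15 kg). Stands on one of the stand's two front spots (varies). Point: its centre, 49 mm above its underside; z up its axis.
- jar_wide_center (a point): wide jar with grey lid and dark contents, 68 mm across at most (lid 63 mm), 100 mm tall, closed (0.18 to 0.36 kg). Stands on the other front spot. Point: its centre, 50 mm above its underside; z up its axis. Grip either jar near its top, 30 mm above the centre, clear of the cheeks.
- tin_center (a point): round grey metal sample tin with slip lid, 62 mm across, 54 mm tall (0.08 to 0.15 kg), on the back spot of the stand between the cheeks. Point: its centre, 27 mm above its underside; z up its axis.
- stand: fixed pale wooden stand. Origin: under its board, on the desk; x to its back, y to its left. Board (mm) x -75..85, y -85..85, 10 mm thick. Cork spots, 68 mm: front (x -26, y 36) and (-26, -36), back (38, 0). Cheeks beside the back spot: x 15..75, inner faces y +-36, 12 mm thick, tops 60 mm above the desk; so grip the tin front to back (along x), possible once the jars are gone; open behind it.
- mat_top (a point): fixed cork mat lying on the desk, 220 x 130 mm, 5 mm thick: the side area. Point: centre of its top; x along its 220 mm length, z up. Left or right of the stand.
- scale_plate (a point): fixed grey bench scale, 190 x 150 mm, with a flat round steel plate 124 mm across and a dark display on the side near the robot. Point: centre of the plate's top, 36 mm above the desk; z up. Plate does not move. On the other side from the mat.
- brush_center (a point): hand brush, 56 x 252 x 46 mm, lying in front of the stand: leave alone. Point: its centre, 23 mm up; y along its length.
- tape_center (a point): roll of masking tape lying flat behind the work, 92 mm across, 25 mm high: leave alone. Point: its centre, half-way up.

How it is judged:
On the way, in this order (a step that is already met when the one before it is completed fails the run):
1. both jars stand upright on the cork mat, released, the tin still in its place (x of jar_slim_center in the frame of mat_top between -0.105 and 0.105 m and y of jar_slim_center in the frame of mat_top between -0.062 and 0.062 m and z of jar_slim_center in the frame of mat_top below 0.055 m and angle between each of jar_slim_center, jar_wide_center's own z axis and vertical below 0.1 rad and linear speed of each of jar_slim, jar_wide below 0.02 m/s and contact force between the fingers and jar_slim below 0.1 N and x of jar_wide_center in the frame of mat_top between -0.105 and 0.105 m and y of jar_wide_center in the frame of mat_top between -0.062 and 0.062 m and z of jar_wide_center in the frame of mat_top below 0.056 m and contact force between the fingers and jar_wide below 0.1 N and distance of tin_center from where it was at the start of the episode below 0.02 m), for 0.2 s.
2. the tin stands upright in the middle of the scale's plate, released, with neither jar yet back on the stand (horizontal distance between tin_center and scale_plate below 0.015 m and z of tin_center in the frame of scale_plate between 0.02 and 0.033 m and angle between tin_center's own z axis and vertical below 0.1 rad and linear speed of tin below 0.02 m/s and contact force between the fingers and tin below 0.1 N and distance of each of jar_slim_center, jar_wide_center from where it was at the start of the episode above 0.08 m), for 0.2 s.
At the end, for the whole second after the job is handed in: The tin stands upright and still on the scale's plate, its centre within 15 mm of the plate's centre; each jar stands upright and still on the stand within 14 mm of where it stood at the start; all are released (horizontal distance between tin_center and scale_plate below 0.015 m and z of tin_center in the frame of scale_plate between 0.02 and 0.033 m and angle between each of tin_center, jar_slim_center, jar_wide_center's own z axis and vertical below 0.1 rad and linear speed of each of tin, jar_slim, jar_wide below 0.02 m/s and contact force between the fingers and tin below 0.1 N and distance of each of jar_slim_center, jar_wide_center from where it was at the start of the episode below 0.014 m and contact force between the fingers and jar_slim below 0.1 N and contact force between the fingers and jar_wide below 0.1 N); the robot touches nothing.
It fails at once if a jar or the tin is tipped over (angle between any of jar_slim_center, jar_wide_center, tin_center's own z axis and vertical above 0.6 rad).
It fails at once if the brush or the tape roll is moved more than 30 mm (distance of any of brush_center, tape_center from where it was at the start of the episode above 0.03 m).
It also fails if it takes over 112 s, if anything falls off the work surface, if the arm or the gripper's body presses on something with over 40 N, if the wrist force passes 120 N, or if a joint passes its speed limit or range.

### The arm

A 6-joint arm with a two-finger parallel gripper is mounted at the origin on a cart in front of the work surface, level with it; the furniture and walls round the work are solid. World frame = base frame: x ahead of the robot, y to its left, z up, the work surface at z = 0. Lengths are in m, angles in rad, forces in N, time in s.
With the tool pointing down it reaches from about 0.35 to 0.725 m from the base axis. Payload 6 kg.
Tool frame: the origin (TCP) lies on the centre line of the jaws, within the pads' length; the fingertips stand 8 mm ahead of it and the grasp point (between the pads) lies 11 mm behind it; z points along the fingers, x is the direction in which the jaws open and shut, and the axes are right-handed (so a half turn about z gives the same grasp; the last joint's range is limited). The gripper opens to 85 mm and grips with 20 to 120 N. Pads are 22 mm wide; open, the fingers measure 114 mm over their backs; the gripper's body (76 mm by 85 mm) begins 54 mm behind the grasp point. The pads swing forward as they close: fully open they stand 13 mm farther back than shut.
Start: joints at [1.548, 0.04, 0.085, 0, -1.615, -0.334], TCP at [0.21, 0.562, 0.239] pointing down, gripper open.
Joint ranges: [-2.56, 2.56], [-1.29, 2.01], [-1.08, 1.49], [-3.29, 1.98], [-2.81, -0.18], [-2.99, 2.99]. Speed limits (rad/s): [2.57, 2.57, 3.01, 3.14, 3.14, 3.14].

### API

Orientations are given as a rotation vector (axis times angle).
In Python, from bench import env, imaging gives the robot as it stands. Calls block until the motion is done:
- env.move_ptp(position, orientation): joint-space move of the TCP to a pose.
- env.line_to(position, rot=None, v=0.15): straight line of the TCP; rot=None keeps the orientation; v is the mean speed in m/s.
- env.move_joints(angles): joint-space move.
- env.move_gripper(opening, f_grip=None): opening from 0.0 (shut) to 1.0 (fully open); f_grip is the grip in N (None keeps the last); returns when the fingers have stopped.
- env.hold(seconds).
- env.solve_ik(position, orientation): joint angles nearest the present ones, or None.
- imaging.snapshot(name): name is "side" or "top" or "wrist"; returns a dict with "img" (480x640x3 uint8, red, green, blue), "vfov" (degrees; the focal length in pixels is half the picture's height over the tangent of half this angle, whatever the lens; pixels are square), "cx", "cy" (the principal point, pixels), "T" (4x4, takes a point from camera to world coordinates). Camera axes: x right, y down, z forward; pixel columns grow to the right and rows downward; lengths in m; the calibration is good to about 2 mm. A picture is of the moment at which its call begins. There is no depth.
A pose or a line that the arm cannot do raises env.IKError and nothing moves.
- env.close_job(): hands the job in, once; it reports no verdict.
Readings, each from a call of its own:
- env.read_clock(): time.
- env.read_q(): joint angles.
- env.read_joint_velocities(): joint speeds.
- env.read_tau(): joint torques, N m.
- env.read_tool_pos(): TCP position.
- env.read_tcp_rot(): TCP orientation.
- env.read_contact_force(): force on the tool from outside, world axes, zero at the start.
- env.read_ft_torque(): the same for the moment, N m.
- env.read_width(): opening from 0.0 (shut) to 1.0 (fully open).
Only numpy, scipy, OpenCV 4.12 (cv2) and the standard library are available. Lean on these libraries where they do the work, as an engineer would, in place of code of your own. Each camera call takes 0.05 s, during which the arm holds its last target.

## Working session

There is one attempt and no reset: what is moved stays moved. The work goes in short steps, each a Python script; the robot and the scene stay as the last script left them, time stands still between calls to the robot, and variables do not carry over. Pictures are saved under pics/ and viewed, and the job is handed in when it is done.

```bash
ls; mkdir -p pics; python3 - <<'E'
from bench import env, imaging
import cv2, numpy as np
for n in ["side","top","wrist"]:
    s=imaging.snapshot(n)
    cv2.imwrite(f"pics/{n}0.png",s["img"][:,:,::-1])
    np.savez(f"pics/{n}0.npz",**s)
    print(n,s["vfov"],s["cx"],s["cy"],s["T"].round(4).tolist(), [k for k in s])
print(env.read_clock(),env.read_tcp_rot())
E
```

```text
pics
side 55.549243233592264 327.13959942074484 244.44242769371678 [[0.8398, -0.275, 0.4681, 0.0109], [-0.5427, -0.4041, 0.7363, -0.8362], [-0.0133, -0.8724, -0.4887, 0.6288], [0.0, 0.0, 0.0, 1.0]] ['img', 'vfov', 'cx', 'cy', 'T']
top 52.85070328665688 318.62147038198293 244.65027692587702 [[-0.0088, -0.9898, 0.1423, 0.407], [-0.9999, 0.0066, -0.0155, 0.0073], [0.0144, -0.1424, -0.9897, 1.2036], [0.0, 0.0, 0.0, 1.0]] ['img', 'vfov', 'cx', 'cy', 'T']
wrist 61.2085892779135 321.4061179673391 244.25353868365988 [[-0.3504, -0.8858, -0.3044, 0.2893], [-0.9366, 0.332, 0.1119, 0.5325], [0.002, 0.3243, -0.946, 0.3727], [0.0, 0.0, 0.0, 1.0]] ['img', 'vfov', 'cx', 'cy', 'T']
0.15 [ 1.79137356e+00 -2.57949954e+00  1.38473378e-03]
```

View pics/side0.png

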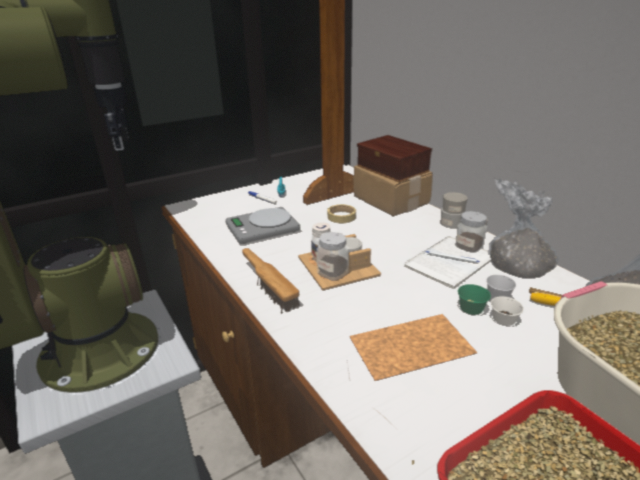

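View pics/top0.png

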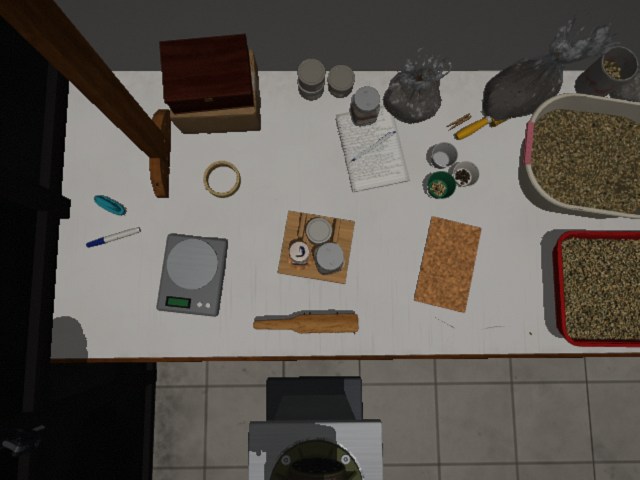

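View pics/wrist0.png

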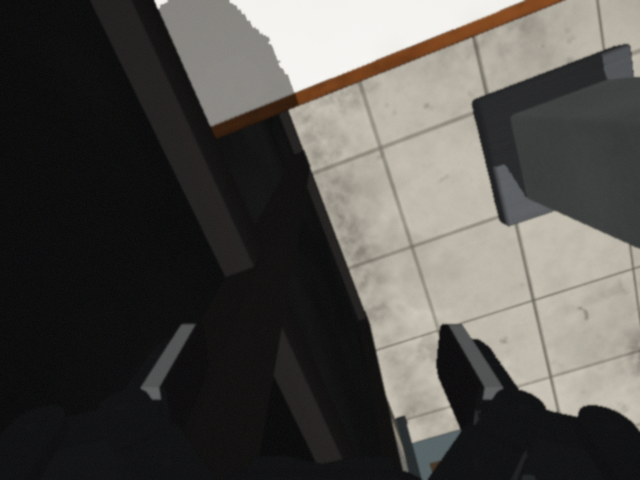

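The top view shows the stand at about (316,247), with the slim jar front-left (299,253), the wide jar front-right (329,258) and the tin at (319,231). The scale plate is at (192,264), the mat at (448,264) and the brush at (305,323). I'll zoom in for measurements.

```bash
cat > h.py <<'E'
import numpy as np, cv2
from scipy.spatial.transform import Rotation as R
def K(s):
    f=240/np.tan(np.radians(s["vfov"])/2); return np.array([[f,0,float(s["cx"])],[0,f,float(s["cy"])],[0,0,1]])
def ray(s,uv,z):
    uv=np.atleast_2d(np.asarray(uv,float)); T=s["T"]
    d=np.c_[uv,np.ones(len(uv))]@np.linalg.inv(K(s)).T@T[:3,:3].T
    o=T[:3,3]; return o+d*((z-o[2])/d[:,2])[:,None]
def proj(s,P):
    P=np.atleast_2d(P);T=s["T"];c=(P-T[:3,3])@T[:3,:3];p=c@K(s).T
    return p[:,:2]/p[:,2:]
E
python3 - <<'E'
from h import *
s=dict(np.load("pics/top0.npz")); im=s["img"][:,:,::-1]
a=cv2.resize(im[200:295,260:380],None,fx=6,fy=6,interpolation=cv2.INTER_CUBIC)
cv2.imwrite("pics/crop_top.png",a)
d=dict(np.load("pics/side0.npz"))["img"][:,:,::-1]
cv2.imwrite("pics/crop_side.png",cv2.resize(d[205:300,285:395],None,fx=6,fy=6,interpolation=cv2.INTER_CUBIC))
hsv=cv2.cvtColor(im,cv2.COLOR_BGR2HSV)
for uv in [(285,275),(448,264),(305,323),(192,264),(299,258),(329,258),(319,231),(285,230),(192,245)]: print(uv,hsv[uv[1],uv[0]],im[uv[1],uv[0]])
print(ray(s,[(299,253)],.108),ray(s,[(329,258)],.11),ray(s,[(319,231)],.064),ray(s,[(448,264)],.005),ray(s,[(192,264)],.036))
E
```

```text
(285, 275) [ 24   8 155] [150 154 155]
(448, 264) [ 14 157 112] [ 43  75 112]
(305, 323) [ 16 159 125] [ 47  88 125]
(192, 264) [ 90   4 117] [117 117 115]
(299, 258) [ 13  31 174] [153 162 174]
(329, 258) [ 45   4 127] [125 127 126]
(319, 231) [ 21  20 128] [118 125 128]
(285, 230) [ 16 111 126] [ 71 100 126]
(192, 245) [  0   0 114] [114 114 114]
[[0.54557628 0.0350974  0.108     ]] [[ 0.53336022 -0.03327527  0.11      ]] [[ 0.60388677 -0.01180028  0.064     ]] [[ 0.52825759 -0.33496893  0.005     ]] [[0.52965797 0.2957832  0.036     ]]
```

View pics/crop_top.png

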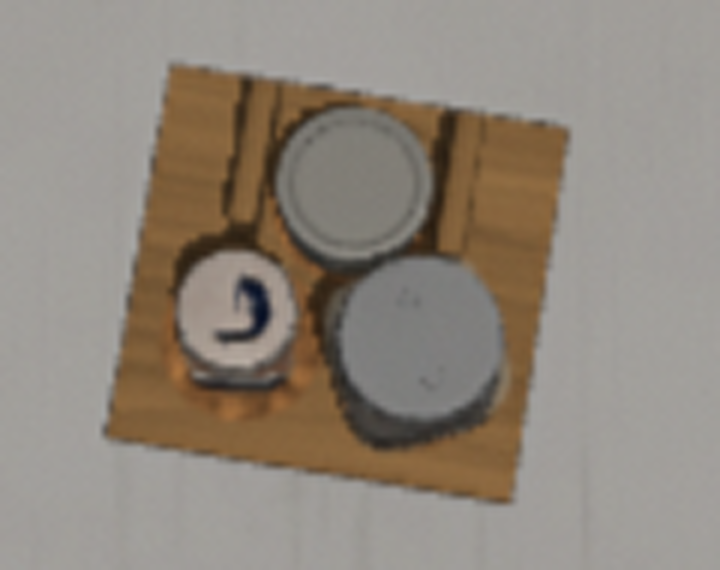

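View pics/crop_side.png

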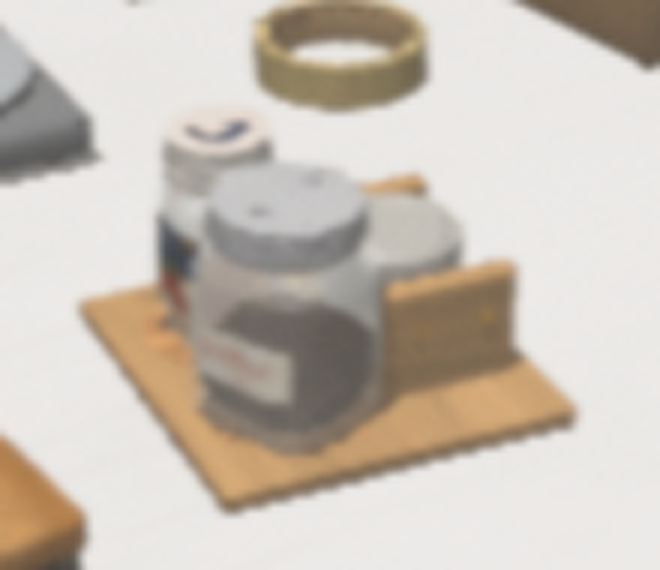

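The crops show board corners (crop px) at (170,63), (570,127), (511,502), (105,437), slim cap (236,309), wide lid (421,337) and tin lid (354,185). Next I measure the stand, mat and scale.

```bash
python3 - <<'E'
from h import *
s=dict(np.load("pics/top0.npz")); im=s["img"][:,:,::-1]
off=np.array([260,200])
def c(u): return (np.atleast_2d(u)+.5)/6-.5+off
B=ray(s,c([(170,63),(570,127),(511,502),(105,437)]),.010)[:,:2]
bl,br,fr,fl=B
print("sides",[np.linalg.norm(B[i]-B[i-1]).round(4) for i in range(4)])
ctr=B.mean(0); x=(bl+br-fl-fr); x/=np.linalg.norm(x); y2=bl+fl-br-fr; y2/=np.linalg.norm(y2)
yaw=np.arctan2(x[1],x[0]); yawb=np.arctan2(-y2[0],y2[1]); print("yaw",yaw,yawb)
yaw=(yaw+yawb)/2; Rz=np.array([[np.cos(yaw),-np.sin(yaw)],[np.sin(yaw),np.cos(yaw)]])
o=ctr-Rz@[.005,0]; print("stand",o,yaw)
for n,p in dict(L=(-.026,.036),Rr=(-.026,-.036),back=(.038,0)).items(): print(n,o+Rz@p)
print("slim",ray(s,c((236,309)),.108),"wide",ray(s,c((421,337)),.110),"tin",ray(s,c((354,185)),.064))
hsv=cv2.cvtColor(im,cv2.COLOR_BGR2HSV)
def big(m,x0,x1,y0,y1):
    M=np.zeros_like(m);M[y0:y1,x0:x1]=m[y0:y1,x0:x1]
    k,l,st,cc=cv2.connectedComponentsWithStats(M); i=1+np.argmax(st[1:,4])
    return max(cv2.findContours((l==i).astype(np.uint8),0,1)[0],key=cv2.contourArea)
m=cv2.inRange(hsv,(5,80,40),(25,255,255))
q=big(m,400,500,200,330); bx=cv2.boxPoints(cv2.minAreaRect(q)); b=ray(s,bx,.005)[:,:2]; print("mat",b.round(4).tolist(),b.mean(0),[np.linalg.norm(b[i]-b[i-1]).round(4) for i in range(4)])
q=big(m,245,370,305,340); b=ray(s,cv2.boxPoints(cv2.minAreaRect(q)),.02)[:,:2]; print("brush",b.round(3).tolist())
sc=cv2.resize(im[225:325,145:240],None,fx=6,fy=6,interpolation=cv2.INTER_CUBIC); cv2.imwrite("pics/crop_scale.png",sc)
E
```

```text
sides [np.float64(0.1595), np.float64(0.1701), np.float64(0.1593), np.float64(0.1694)]
yaw -0.17051790569152575 -0.16701766984236568
stand [ 0.56952688 -0.00431048] -0.16876778776694573
L [0.54994312 0.03554521]
Rr [ 0.53784944 -0.03543185]
back [ 0.606987   -0.01069325]
slim [[0.54999422 0.03527461 0.108     ]] wide [[ 0.53851292 -0.03504806  0.11      ]] tin [[ 0.6053099  -0.01081509  0.064     ]]
mat [[0.4362, -0.2441], [0.6517, -0.2987], [0.6227, -0.4276], [0.4083, -0.3697]] [ 0.52972529 -0.33502519] [np.float64(0.1287), np.float64(0.2223), np.float64(0.1321), np.float64(0.2221)]
brush [[0.409, 0.149], [0.406, -0.103], [0.363, -0.102], [0.366, 0.149]]
```

View pics/crop_scale.png

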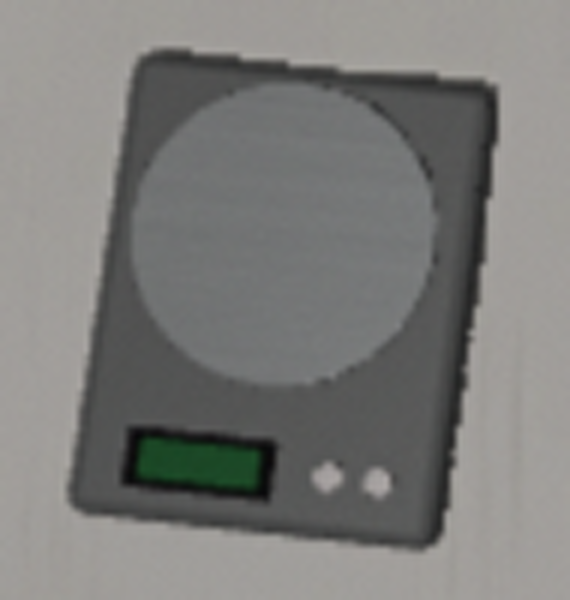

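```bash
cat >> h.py <<'E'
from bench import env, imaging
SLIM=np.array([.550,.0354]); WIDE=np.array([.5383,-.0352]); TIN=np.array([.6061,-.0108]); PLATE=np.array([.530,.296])
SY=-.169; MAT=np.array([.5297,-.335]); MX=np.array([np.cos(-.25),np.sin(-.25)])
MW=MAT+.055*MX; MS=MAT-.055*MX
def rot(a):
    x=np.array([np.cos(a),np.sin(a),0]);z=np.array([0,0,-1.]);return R.from_matrix(np.c_[x,np.cross(z,x),z]).as_rotvec()
E
python3 - <<'E'
from h import *
p=ray(dict(np.load("pics/top0.npz")),[(191.9,263.6)],.036); print("plate",p)
print("jaw yaw now",np.arctan2(*R.from_rotvec(env.read_tcp_rot()).as_matrix()[[1,0],0]))
for n,P,a0 in [("slim",SLIM,SY),("wide",WIDE,SY),("tin",TIN,SY),("mw",MW,-.75),("ms",MS,-.75),("plate",PLATE,.4)]:
  for z in (.05,.26):
    for a in (a0,a0+np.pi):
        q=env.solve_ik(np.r_[P,z],rot(a)); print(n,z,round(a,2),P.round(3),None if q is None else np.round(q,2))
E
```

```text
plate [[0.53063231 0.29605193 0.036     ]]
jaw yaw now -1.9275889271317483
slim 0.05 -0.17 [0.55  0.035] [ 0.43 -0.03 -0.33  0.   -1.27  2.54]
slim 0.05 2.97 [0.55  0.035] [ 0.43 -0.03 -0.33  0.   -1.27 -0.6 ]
slim 0.26 -0.17 [0.55  0.035] [ 0.43 -0.09 -0.    0.   -1.66  2.54]
slim 0.26 2.97 [0.55  0.035] [ 0.43 -0.09 -0.    0.   -1.66 -0.6 ]
wide 0.05 -0.17 [ 0.538 -0.035] [ 0.31 -0.06 -0.36  0.   -1.27  2.67]
wide 0.05 2.97 [ 0.538 -0.035] [ 0.31 -0.06 -0.36  0.   -1.27 -0.48]
wide 0.26 -0.17 [ 0.538 -0.035] [ 0.31 -0.12 -0.03  0.   -1.66  2.67]
wide 0.26 2.97 [ 0.538 -0.035] [ 0.31 -0.12 -0.03  0.   -1.66 -0.48]
tin 0.05 -0.17 [ 0.606 -0.011] [ 0.31  0.12 -0.18  0.   -1.27  2.66]
tin 0.05 2.97 [ 0.606 -0.011] [ 0.31  0.12 -0.18  0.   -1.27 -0.48]
tin 0.26 -0.17 [ 0.606 -0.011] [ 0.31  0.06  0.14  0.   -1.65  2.66]
tin 0.26 2.97 [ 0.606 -0.011] [ 0.31  0.06  0.14  0.   -1.65 -0.48]
mw 0.05 -0.75 [ 0.583 -0.349] [-0.25  0.3   0.03 -0.   -1.3   2.64]
mw 0.05 2.39 [ 0.583 -0.349] [-0.25  0.3   0.03  0.   -1.3  -0.5 ]
mw 0.26 -0.75 [ 0.583 -0.349] [-0.25  0.26  0.36 -0.   -1.68  2.64]
mw 0.26 2.39 [ 0.583 -0.349] [-0.25  0.26  0.36  0.   -1.68 -0.5 ]
ms 0.05 -0.75 [ 0.476 -0.321] [-0.24  0.03 -0.27 -0.   -1.27  2.64]
ms 0.05 2.39 [ 0.476 -0.321] [-0.24  0.03 -0.27  0.   -1.27 -0.51]
ms 0.26 -0.75 [ 0.476 -0.321] [-0.24 -0.02  0.06 -0.   -1.65  2.64]
ms 0.26 2.39 [ 0.476 -0.321] [-0.24 -0.02  0.06  0.   -1.65 -0.51]
plate 0.05 0.4 [0.53  0.296] [ 0.84  0.12 -0.18  0.   -1.27  2.7 ]
plate 0.05 3.54 [0.53  0.296] [ 0.84  0.12 -0.18 -0.   -1.27 -0.44]
plate 0.26 0.4 [0.53  0.296] [ 0.84  0.06  0.15  0.   -1.65  2.7 ]
plate 0.26 3.54 [0.53  0.296] [ 0.84  0.06  0.15 -0.   -1.65 -0.44]
```

```bash
python3 - <<'E'
from h import *
t=env.read_clock()
env.move_ptp(np.r_[WIDE,.26],rot(SY+np.pi)); print(env.read_clock()-t, env.read_tool_pos())
s=imaging.snapshot("wrist"); np.savez("pics/wrist1.npz",**s)
im=s["img"][:,:,::-1].copy()
for P in ([*SLIM,.108],[*WIDE,.11],[*TIN,.064]):
    u=proj(s,P)[0]; print(u); cv2.drawMarker(im,tuple(int(v) for v in u.round()),(0,0,255),0,12,1)
cv2.imwrite("pics/wrist1.png",im)
E
```

```text
2.4250000000000003 [ 0.53837686 -0.03449593  0.25987131]
[323.83248756 312.17162153]
[323.57496388 225.91391507]
[250.60657249 250.39697682]
```

View pics/wrist1.png

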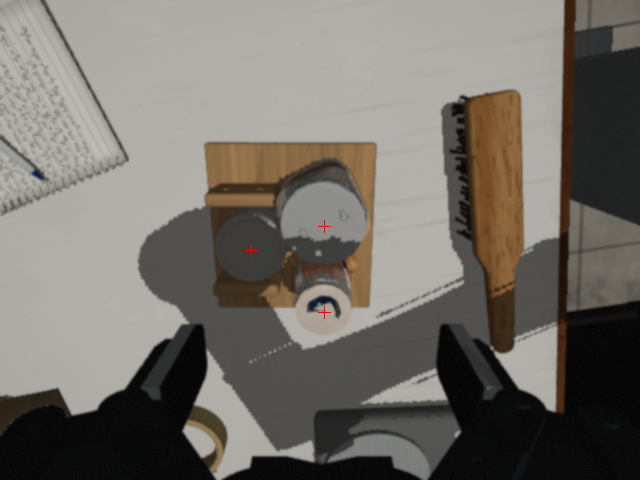

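The wide lid is centred at about (323,223) and the slim cap at (324,310). Both are within 3 px (about 2 mm) of the predicted marks. Picking the wide jar.

```bash
cat >> h.py <<'E'
def look(name,n):
    s=imaging.snapshot(name); np.savez(f"pics/{n}.npz",**s); cv2.imwrite(f"pics/{n}.png",s["img"][:,:,::-1]); return s
def st(m=""): print(m,"t",round(env.read_clock(),2),"p",np.round(env.read_tool_pos(),4),"F",np.round(env.read_contact_force(),1),"w",round(env.read_width(),3))
E
python3 - <<'E'
from h import *
env.line_to(np.r_[WIDE,.079],v=.12); st("down")
env.move_gripper(0.0,f_grip=40); env.hold(.2); st("grip")
env.line_to(np.r_[WIDE,.10],v=.08); st("lift"); 
env.line_to(np.r_[WIDE,.24],v=.2); env.hold(.1); st("up")
look("side","side2"); look("wrist","wrist2")
E
```

```text
down t 4.28 p [ 0.5388 -0.0351  0.0798] F [0.4 0.  0.6] w 0.999
grip t 4.79 p [ 0.5381 -0.0353  0.0812] F [-7.1  0.7 10.1] w 0.805
lift t 5.21 p [ 0.5385 -0.0351  0.1002] F [ 0.   0.3 -4.1] w 0.802
up t 6.16 p [ 0.5377 -0.0351  0.2378] F [ 0.4 -0.7 -3.3] w 0.8
```

View pics/side2.png

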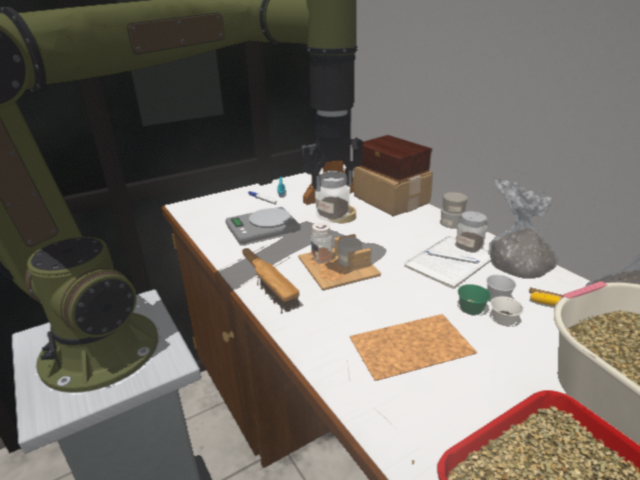

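View pics/wrist2.png

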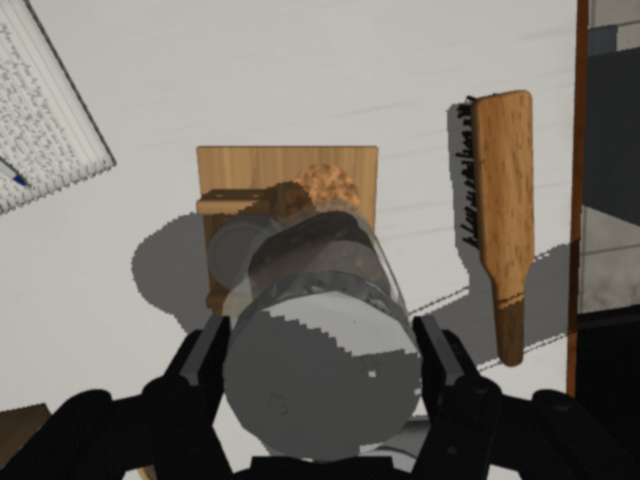

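The wide jar is held upright between the pads and the rest of the scene is undisturbed. Placing it on the mat.

```bash
cat >> h.py <<'E'
def lower(P,z0,zmin,fz=4,step=.0015):
    """straight down to z0, then small steps until the support pushes back"""
    env.line_to(np.r_[P,z0],v=.12); env.hold(.15)
    b=env.read_contact_force()[2]; z=z0
    while z>zmin:
        z-=step; env.line_to(np.r_[P,z],v=.03)
        if env.read_contact_force()[2]-b>fz: break
    print("touch z",z,"dF",env.read_contact_force()[2]-b)
    return z
E
python3 - <<'E'
from h import *
env.move_ptp(np.r_[MW,.24],rot(-.75+np.pi)); env.hold(.1); st("over")
z=lower(MW,.080,.071); st()
env.move_gripper(1.0); env.hold(.1); st("open")
env.line_to(np.r_[MW,.24],v=.2); st("up")
E
```

```text
over t 7.57 p [ 0.5836 -0.3471  0.2406] F [-0.9 -0.5 -4.3] w 0.796
touch z 0.0755 dF 7.502257129716427
 t 9.95 p [ 0.5831 -0.3488  0.0767] F [-1.8  1.1  4.4] w 0.799
open t 10.37 p [ 0.583  -0.3486  0.0754] F [-1.5  0.5 -0. ] w 1.0
up t 11.34 p [ 0.5827 -0.3482  0.2381] F [ 0.2  0.4 -0.3] w 1.002
```

```bash
python3 - <<'E'
from h import *
env.move_ptp(np.r_[SLIM,.24],rot(SY+np.pi)); env.move_gripper(.85); st("over")
look("wrist","wrist3")
env.line_to(np.r_[SLIM,.078],v=.12); st("down")
env.move_gripper(0.0,f_grip=40); env.hold(.2); st("grip")
env.line_to(np.r_[SLIM,.10],v=.08); st("lift")
env.line_to(np.r_[SLIM,.24],v=.2); env.hold(.1); st("up")
look("wrist","wrist4"); look("side","side4")
E
```

```text
over t 13.07 p [0.5502 0.0348 0.2399] F [0.1 0.6 0.7] w 0.85
down t 14.62 p [0.5505 0.0355 0.0789] F [ 0.2  0.2 -0.7] w 0.854
grip t 15.18 p [0.5503 0.0355 0.0789] F [-2.2  0.4  5.4] w 0.529
lift t 15.61 p [0.5502 0.0356 0.1003] F [ 0.1  0.2 -1.4] w 0.531
up t 16.56 p [0.5494 0.0354 0.2378] F [ 0.  -0.7 -1.5] w 0.528
```

View pics/wrist4.png

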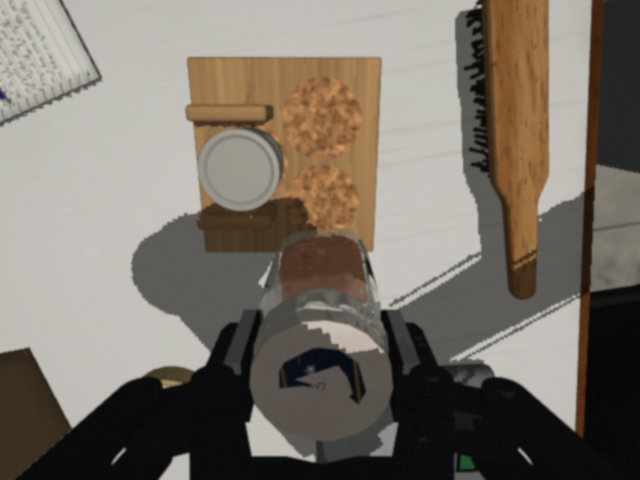

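View pics/side4.png

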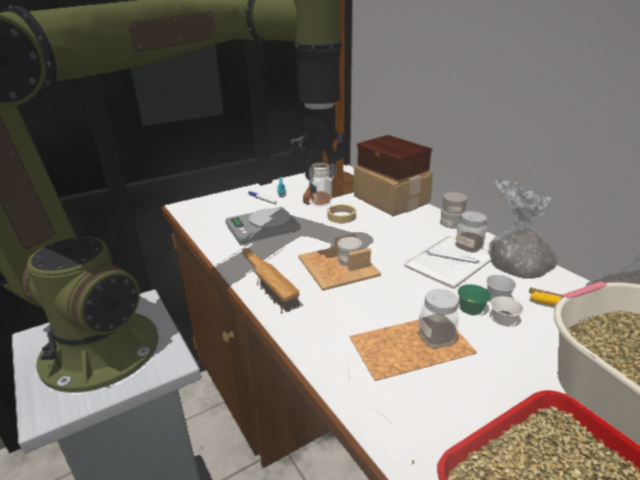

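The slim jar is in hand, the tin sits in place between the cheeks at wrist (241,168), and the wide jar stands on the mat at side (439,320).

```bash
python3 - <<'E'
from h import *
env.move_ptp(np.r_[MS,.24],rot(-.75+np.pi)); env.hold(.1); st("over")
z=lower(MS,.079,.070,fz=3); st()
env.move_gripper(.85); env.hold(.1); st("open")
env.line_to(np.r_[MS,.24],v=.2); st("up")
env.move_ptp(np.r_[TIN,.24],rot(SY+np.pi)); env.move_gripper(1.0); env.hold(.1); st("tin")
look("wrist","wrist5"); look("top","top5"); look("side","side5")
E
```

```text
over t 18.12 p [ 0.477  -0.3204  0.24  ] F [-0.1 -0.1 -0.7] w 0.53
touch z 0.073 dF 4.129484880276947
 t 20.77 p [ 0.4767 -0.3215  0.0739] F [-1.6  1.5  4.1] w 0.529
open t 21.25 p [ 0.4764 -0.3214  0.0729] F [ 0.1 -0.4  0.2] w 0.851
up t 22.23 p [ 0.4761 -0.321   0.2384] F [-0.3 -0.3 -0.5] w 0.848
tin t 23.9 p [ 0.6061 -0.0113  0.2401] F [-0.8  0.9 -1. ] w 1.004
```

View pics/wrist5.png

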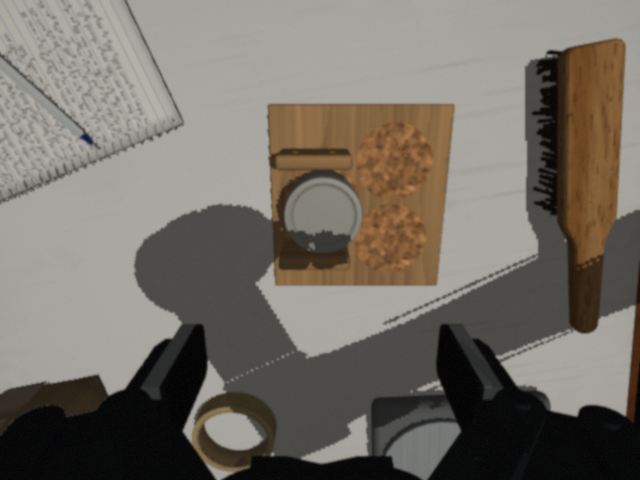

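View pics/side5.png

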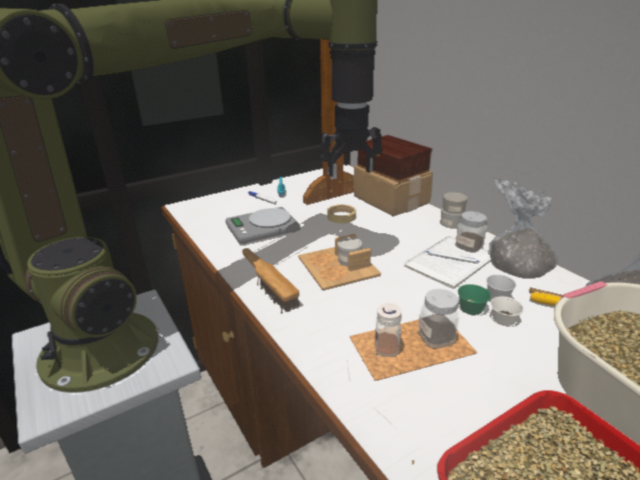

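View pics/top5.png

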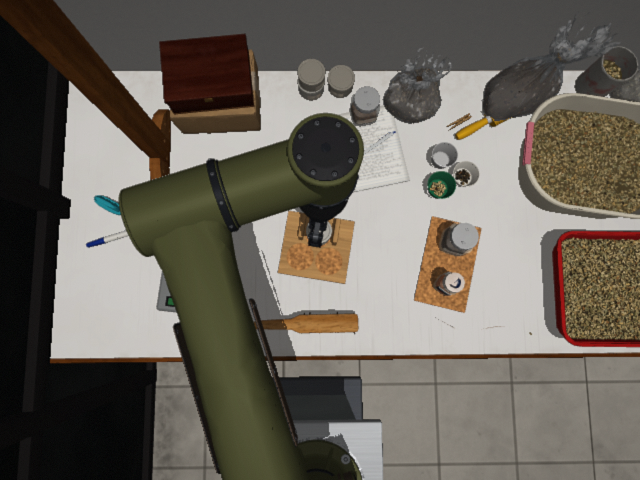

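Both jars stand upright on the mat (top view: slim (453,283), wide (462,238)). The tin lid at wrist (322,212) is centred between the jaws.

```bash
python3 - <<'E'
from h import *
env.line_to(np.r_[TIN,.030],v=.12); st("down")
env.move_gripper(0.0,f_grip=40); env.hold(.2); st("grip")
env.line_to(np.r_[TIN,.06],v=.08); st("lift")
env.line_to(np.r_[TIN,.24],v=.2); st("up")
P=np.array([.5306,.296])
env.move_ptp(np.r_[P,.24],rot(.4+np.pi)); env.hold(.1); st("over")
look("wrist","wrist6")
z=lower(P,.062,.051,fz=3); st()
env.move_gripper(1.0); env.hold(.1); st("open")
env.line_to(np.r_[P,.24],v=.2); st("up")
look("wrist","wrist7"); look("side","side7")
E
```

```text
down t 25.95 p [ 0.6066 -0.0107  0.0308] F [ 0.2 -0.3  0.2] w 0.998
grip t 26.5 p [ 0.6066 -0.0107  0.0308] F [-0.1  0.   5. ] w 0.708
lift t 27.02 p [ 0.6061 -0.0107  0.0602] F [-0.1  0.3 -1.5] w 0.71
up t 28.07 p [ 0.6056 -0.0107  0.2381] F [-0.4 -0.1 -2.6] w 0.714
over t 29.38 p [0.5313 0.2947 0.2401] F [-0.6 -0.1 -0.6] w 0.71
touch z 0.055999999999999994 dF 3.1815770277647513
 t 32.21 p [0.5308 0.2962 0.0567] F [-1.8 -1.   3.2] w 0.71
open t 32.68 p [0.5306 0.296  0.0559] F [ 0.7  0.3 -0.1] w 1.005
up t 33.75 p [0.5301 0.2959 0.2383] F [-0.4 -0.3 -0.8] w 1.001
```

View pics/wrist7.png

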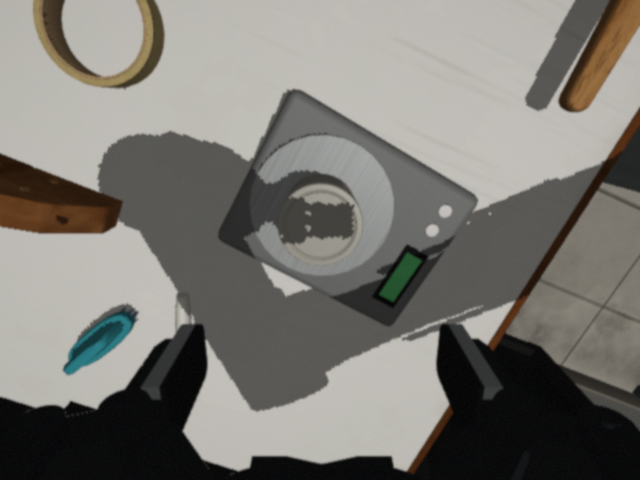

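View pics/side7.png

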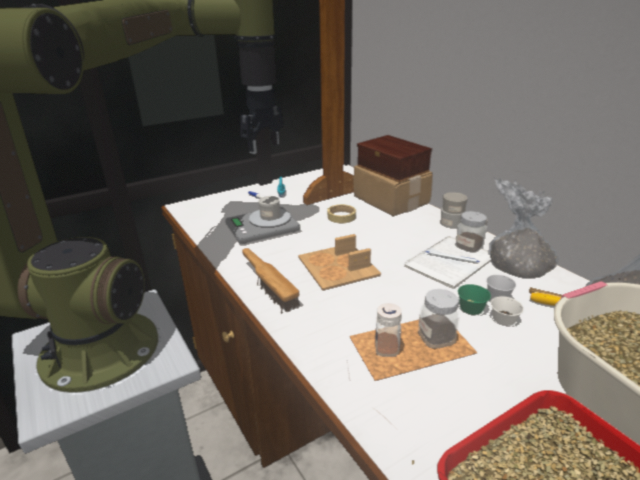

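The tin is upright on the plate: wrist tin lid centre about (321,223), plate centre about (321.5,204.5). I'll cast both to their planes, then return the wide jar.

```bash
python3 - <<'E'
from h import *
s=dict(np.load("pics/wrist7.npz"))
a=ray(s,[(321,223)],.090)[0];b=ray(s,[(321.5,204.5)],.036)[0]; print("tin",a,"plate",b,np.linalg.norm((a-b)[:2]))
env.move_ptp(np.r_[MW,.24],rot(-.75+np.pi)); env.hold(.1)
look("wrist","wrist8"); look("top","top8")
env.line_to(np.r_[MW,.0755],v=.12); st("down")
env.move_gripper(0.0,f_grip=40); env.hold(.2); st("grip")
env.line_to(np.r_[MW,.10],v=.08)
env.line_to(np.r_[MW,.24],v=.2); st("up")
env.move_ptp(np.r_[WIDE,.24],rot(SY+np.pi)); env.hold(.2); st("over")
look("wrist","wrist9")
E
```

```text
tin [0.5328166  0.29244521 0.09      ] plate [0.53267756 0.29137917 0.036     ] 0.001075069916962256
down t 37.88 p [ 0.5835 -0.3488  0.0766] F [ 0.1 -1.2 -0.5] w 0.999
grip t 38.39 p [ 0.5836 -0.349   0.0775] F [-0.1  1.4  6. ] w 0.793
up t 39.7 p [ 0.5827 -0.3481  0.2377] F [-0.2 -0.4 -4.1] w 0.79
over t 41.11 p [ 0.5385 -0.0361  0.2397] F [ 0.3 -0.3 -3.1] w 0.789
```

View pics/wrist9.png

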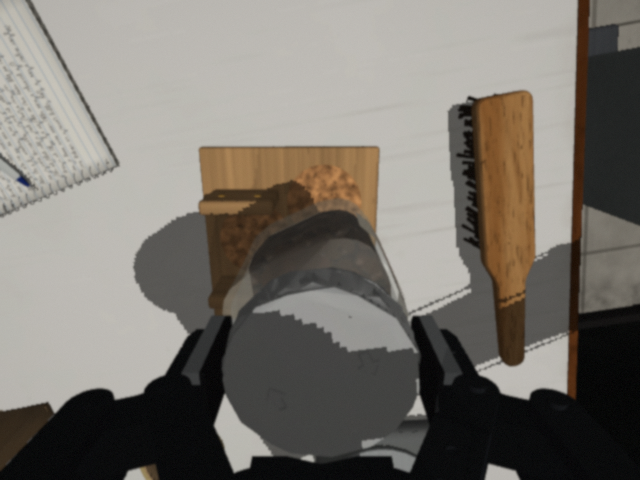

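View pics/top8.png

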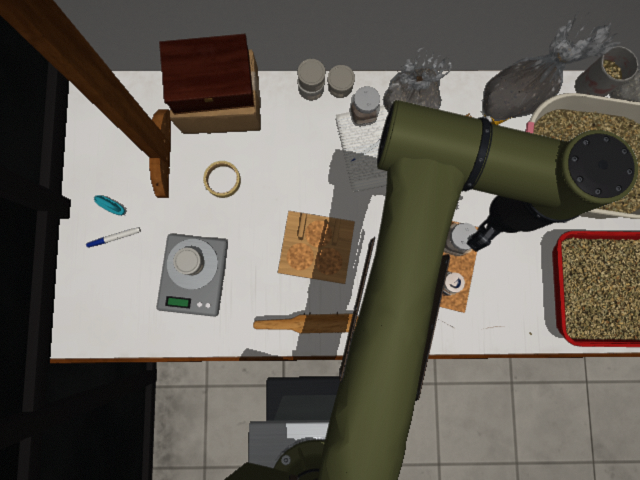

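The tin is within about 1 mm of the plate centre, and the wide jar sits in the jaws as it did on the first pick. Setting it back, then returning the slim jar.

```bash
python3 - <<'E'
from h import *
z=lower(WIDE,.085,.076,fz=4); st()
env.move_gripper(1.0); env.hold(.1); st("open")
env.line_to(np.r_[WIDE,.24],v=.2); st("up")
env.move_ptp(np.r_[MS,.24],rot(-.75+np.pi)); env.move_gripper(.85); env.hold(.1)
env.line_to(np.r_[MS,.073],v=.12); st("down")
env.move_gripper(0.0,f_grip=40); env.hold(.2); st("grip")
env.line_to(np.r_[MS,.10],v=.08)
env.line_to(np.r_[MS,.24],v=.2); st("up")
env.move_ptp(np.r_[SLIM,.24],rot(SY+np.pi)); env.hold(.2); st("over")
look("wrist","wrist10"); look("side","side10")
E
```

```text
touch z 0.0805 dF 10.877949834483413
 t 43.5 p [ 0.5387 -0.0352  0.0825] F [-5.5  3.2  8.1] w 0.786
open t 43.92 p [ 0.5383 -0.0353  0.0803] F [-0.4  0.  -0.6] w 0.999
up t 44.88 p [ 0.5378 -0.0351  0.2383] F [ 0.6  0.3 -1.4] w 1.001
down t 47.93 p [ 0.4769 -0.3216  0.0739] F [-0.5 -0.9  1. ] w 0.851
grip t 48.49 p [ 0.4768 -0.3216  0.0739] F [-0.8  0.8  5. ] w 0.528
up t 49.83 p [ 0.476 -0.321  0.238] F [-0.6  0.1 -1.5] w 0.529
over t 51.4 p [0.5501 0.0344 0.24  ] F [-0.2  0.1 -0.4] w 0.531
```

View pics/wrist10.png

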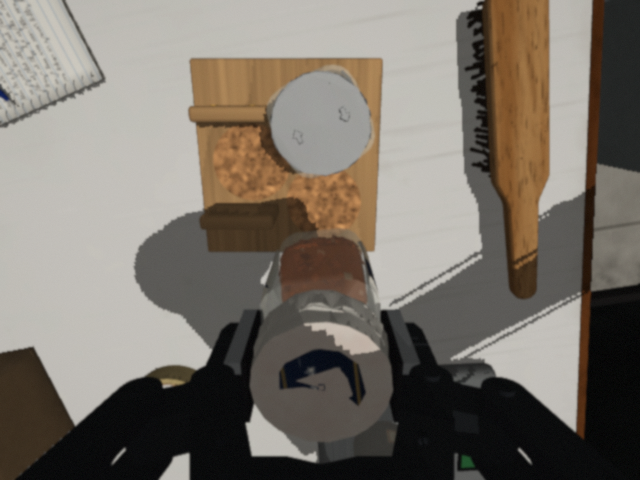

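View pics/side10.png

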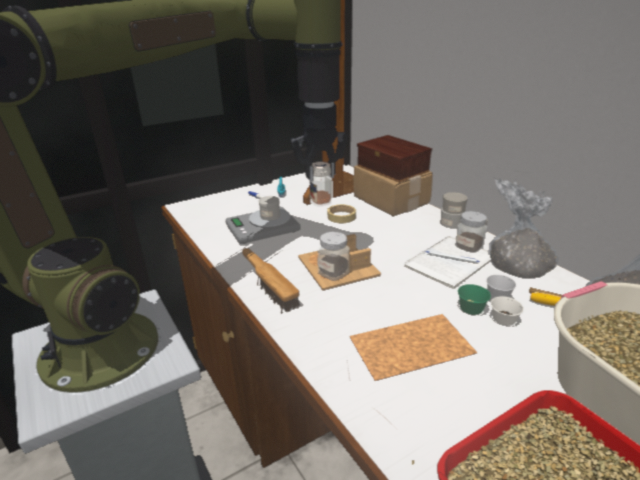

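The wide jar is back on its spot (wrist lid (320,122)) and upright. Now I place the slim jar and move clear.

```bash
python3 - <<'E'
from h import *
z=lower(SLIM,.083,.074,fz=3); st()
env.move_gripper(.85); env.hold(.1); st("open")
env.line_to(np.r_[SLIM,.25],v=.2); st("up")
env.move_joints([1.548,.04,.085,0,-1.615,-.334]); env.hold(.3); st("home")
s=look("top","top11"); look("side","side11")
cv2.imwrite("pics/cmp.png",np.hstack([cv2.resize(cv2.cvtColor(np.load(f"pics/{n}.npz")["img"],cv2.COLOR_RGB2BGR)[200:300,155:375],None,fx=1.8,fy=1.8*1) for n in("top0","top11")]))
cv2.imwrite("pics/crop11.png",cv2.resize(s["img"][200:295,260:380,::-1],None,fx=6,fy=6,interpolation=cv2.INTER_CUBIC))
E
```

```text
touch z 0.077 dF 9.931587568773924
 t 54.11 p [0.5503 0.0355 0.0788] F [-5.5  0.5  8.4] w 0.531
open t 54.59 p [0.55   0.0353 0.0768] F [-0.5 -0.7  0.1] w 0.856
up t 55.61 p [0.5495 0.0354 0.2484] F [-0.6 -0.2 -1.1] w 0.851
home t 58.15 p [0.2097 0.5623 0.2395] F [-0.2 -0.4 -0.4] w 0.848
```

View pics/crop11.png

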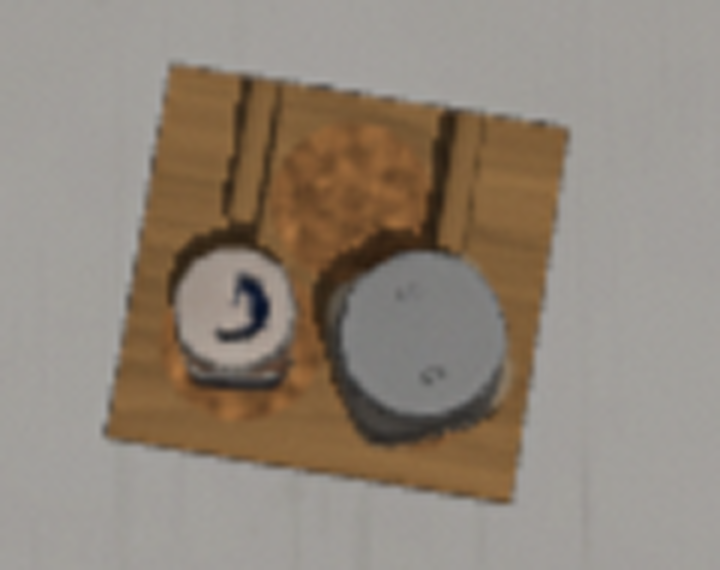

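View pics/top11.png

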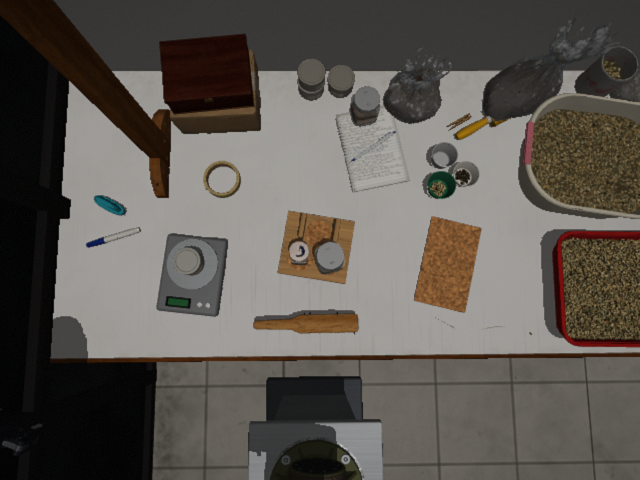

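View pics/side11.png

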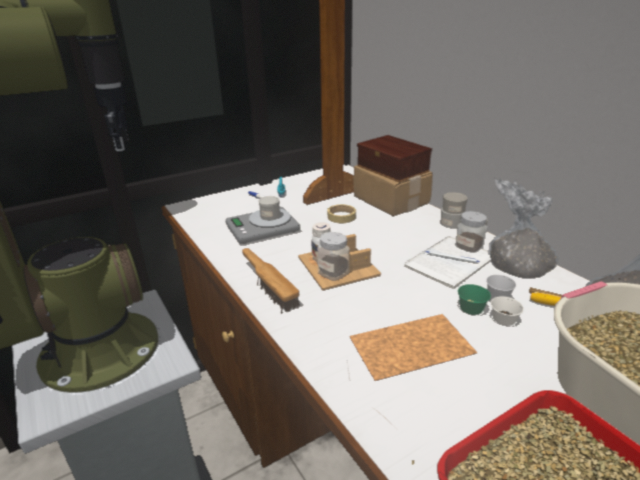

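The final crop shows the slim cap at (234,308) against (236,309) at the start, and the wide lid at (423,334) against (421,337). That is about 1–2 mm for each. The tin is on the plate, and the brush and tape are where they were. Handing in.

```bash
python3 - <<'E'
from bench import env
env.close_job(); print(env.read_clock())
E
```

```text
the job is handed in; nothing more can be done
the job is handed in; nothing more can be done
```

The task is done and handed in at about 58 s of the 112 s allowed. Both jars went to the cork mat, the tin went onto the scale plate, and then each jar went back to its starting spot.

- **Tin:** it stands upright on the plate, about 1 mm from the plate's centre in the wrist view.
- **Jars:** both stand upright on the stand, about 1–2 mm from where they started in the top view.
- **Brush and tape roll:** the top view shows both where they were at the start.
- **Robot:** it was parked clear of everything before hand-in.

No check failed. The top and wrist cameras disagreed by 2–5 mm in absolute position, most at the scale plate, but the tin and plate were compared in the same wrist picture. The largest contact force I read when setting the jars back was about 11 N. The hand-in gave no verdict, so these results rest on my own images and readings.

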